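Pop a coffee pod and trap it with the other finger

TASK

On the coffee corner stands a low black dispenser with two pods in open lanes, one tall and one short. With one finger press down the grey key beside the lane of the tall pod and keep it down, and with the other finger standing in that lane stop the pod as it pops out past its gate, while it is still on the flat lane floor, before it slides off down the chute. Finish while holding it so, key down and pod leaning against the finger; do not pick up or squash the pod, leave the short pod in its seat and leave the other things alone.

Things in the scene. Friction and masses are not known exactly. Their poses are not given: they have to be found in the camera images.
- dispenser: Fixed black pod dispenser, 181 mm (x) by 184 mm (y). Origin on the counter, midway between the two seats; z up; pods pop towards -x (its front, roughly towards the robot). Two open steel-lined lanes, middle lines at y = +25 mm (left) and -25 mm (right), 44 mm wide, flat floor 30 mm above the counter. Side decks are 30 mm high, 36 mm behind x = 16 mm; spring housing (x 36 to 96 mm) 50 mm high.
- lane_edge (a point): Front edge of the lane floors on the dispenser's middle line, at dispenser (-40, 0, 30) mm; axes as the dispenser's. Here the flat floor ends and a steel chute slopes down to the counter at x = -85 mm. The middle wall (6 mm thick, x -40 to 92 mm) and outer walls (|y| 47 to 51 mm, x -38 to 78 mm) rise 14 mm above the lane floor.
- gate_left (a point): Middle of the left lane's gate, on the lane floor at dispenser (-22, +25, 30) mm, fixed; axes as the dispenser's. The gate lip crosses the lane (x -20 to -24 mm) and stands 5 mm above the floor until its key is pressed. A finger in the lane whose near face is at dispenser x = -34 mm stops the pod 14 mm from its seat.
- gate_right (a point): Middle of the right lane's gate, on the lane floor at dispenser (-22, -25, 30) mm, fixed; axes as the dispenser's. The gate lip crosses the lane (x -20 to -24 mm) and stands 5 mm above the floor until its key is pressed. A finger in the lane whose near face is at dispenser x = -34 mm stops the pod 14 mm from its seat.
- pod_tall: Tall coffee pod: upright copper-coloured cylinder with a silvery lid, 40 mm in diameter, 34 mm high, about 60 g, loose; origin at the centre of its underside, z up. Starts in one of the two lanes, at its seat; popped well out and trapped, it has moved 8 to 30 mm towards dispenser -x.
- pod_short: Short coffee pod: the same but 21 mm high, about 40 g; origin at the centre of its underside. Sits in the other lane and is to stay there.
- key_left (a joint): Grey key on the dispenser's left side (+y): 0 = up, 0.010 m = fully down. Pressed straight down against a spring (2.5 N to start, 6.5 N at the bottom); springs back when let go. It carries the gate of the lane next to it: the pod is free from about 0.006 m down and pops out at once.
- key_right (a joint): Grey key on the dispenser's right side (-y): 0 = up, 0.010 m = fully down. Pressed straight down against a spring (2.5 N to start, 6.5 N at the bottom); springs back when let go. It carries the gate of the lane next to it: the pod is free from about 0.006 m down and pops out at once.
- key_left_top (a point): Centre of the left key's flat top, 47 mm above the counter with the key up, 37 mm when fully down. The top is 60 mm (dispenser x) by 30 mm (y), centre at dispenser (-40, +68) mm, 43 mm sideways from its lane's middle line. With the key fully down, another fingertip at equal height clears the lane floor by 7 mm. Axes as the dispenser's.
- key_right_top (a point): Centre of the right key's flat top, 47 mm above the counter with the key up, 37 mm when fully down. The top is 60 mm (dispenser x) by 30 mm (y), centre at dispenser (-40, -68) mm, 43 mm sideways from its lane's middle line. With the key fully down, another fingertip at equal height clears the lane floor by 7 mm. Axes as the dispenser's.
- seat_left (a point): Point on the floor of the left lane under the centre of a seated pod, fixed at dispenser (0, +25, 30) mm; axes as the dispenser's. A steel pusher behind the pod is always sprung towards -x with about 4 N (2.5 N at its far end, 50 mm on): it shoves a freed pod over the lane's edge unless something stops it.
- seat_right (a point): Point on the floor of the right lane under the centre of a seated pod, fixed at dispenser (0, -25, 30) mm; axes as the dispenser's. A steel pusher behind the pod is always sprung towards -x with about 4 N (2.5 N at its far end, 50 mm on): it shoves a freed pod over the lane's edge unless something stops it.
- mug: Bystander: white mug, 80 mm across, 92 mm high, near the dispenser's left side; origin under its centre.
- sugar_jar: Bystander: glass sugar jar with a steel lid, 68 mm across, 85 mm high, near the dispenser's right side; origin under its centre.
- spoon: Bystander: steel spoon 150 mm long lying across in front of the chute; origin under its middle, handle to its -x.
- creamer: Bystander: white creamer jar with a red cap, 72 mm across, 110 mm high; origin under its centre.
Mind the look-alikes: they are no part of the job. What is shaped like the pod_tall but blue or purple is not meant.

How it is judged (in metres and radians):
On the way:
1. the key of the tall pod's lane is pressed down with its gate open (((y of pod_tall in the frame of dispenser above 0 m and value of joint key_left above 0.006 m) or (y of pod_tall in the frame of dispenser below 0 m and value of joint key_right above 0.006 m))).
At the end, for the whole second after the job is handed in: The key of the tall pod's lane is down (over 6 mm of its 10) and the tall pod rests upright (within 0.15 rad) and still on the flat lane floor, popped 5 to 36 mm out of its seat and pressing on a finger with over 0.5 N; the short pod is within 6 mm of its start (((y of pod_tall in the frame of dispenser above 0 m and value of joint key_left above 0.006 m) or (y of pod_tall in the frame of dispenser below 0 m and value of joint key_right above 0.006 m)) and x of pod_tall in the frame of dispenser between -0.036 and -0.005 m and z of pod_tall in the frame of dispenser between 0.026 and 0.034 m and angle between pod_tall's own z axis and vertical below 0.15 rad and contact force between the fingers and pod_tall above 0.5 N and linear speed of pod_tall below 0.02 m/s and distance of pod_short from where it was at the start of the episode below 0.006 m); the arm keeps its last pose, push and grip.
It fails at once if the tall pod got away over the edge of the lane (x of pod_tall in the frame of dispenser below -0.042 m).
It fails at once if the tall pod was lifted or tipped over (z of pod_tall in the frame of dispenser above 0.04 m or angle between pod_tall's own z axis and vertical above 0.5 rad).
It fails at once if the tall pod was squashed (over 30 N) (contact force between the fingers and pod_tall above 30 N).
It fails at once if the short pod left its seat (distance of pod_short from where it was at the start of the episode above 0.01 m).
It fails at once if a bystander was disturbed (moved over 25 mm) (distance of any of mug, sugar_jar, spoon, creamer from where it was at the start of the episode above 0.025 m).
It also fails if it takes over 32 s, if anything falls off the work surface, if the arm or the gripper's body presses on something with over 40 N, if the wrist force passes 120 N, or if a joint passes its speed limit or range.

ROBOT

A 6-joint arm with a two-finger parallel gripper is mounted at the origin on the work surface. World frame = base frame: x ahead of the robot, y to its left, z up, the work surface at z = 0. Lengths are in mm, angles in rad, forces in N, time in s.
With the tool pointing down it reaches from about 325 to 925 mm from the base axis. Payload 3.1 kg.
Tool frame: the origin (TCP) lies at the very end of the fingers, on their centre line; the grasp point (between the pads) lies 19 mm behind it; z points along the fingers, y is the line along which they close (so a half turn about z gives the same grasp; the last joint's range is limited). The gripper opens to 85 mm and grips with 20 to 120 N. Pads are 22 mm wide; open, the fingers measure 114 mm over their backs; the gripper's body (76 mm by 85 mm) begins 54 mm behind the grasp point. The pads swing forward as they close: fully open they stand 13 mm farther back than shut.
Start: joints at [1.176, 0.217, 1.613, -0, 1.311, -0.112], TCP at [174.384, 600.191, 231.3] pointing down, gripper open.
Joint ranges: [-2.75, 2.75], [-0.78, 2.1], [0.31, 2.55], [-1.13, 4.27], [0.13, 2.63], [-2.58, 2.58]. Speed limits (rad/s): [2.79, 2.79, 3.14, 3.14, 3.14, 3.14].

INTERFACE

Orientations are given as a rotation vector (axis times angle).
In Python, from cell import manip gives the robot as it stands. The module is installed in compiled form; this text tells all that it offers.
- The arm moves only by the shell command python3 -m handwheel 'ROWS'. ROWS is a JSON object of lists of equal length, an entry for each row: "offset": the shift along the tool's x, y, z in m, a list of three; "twist": the turn about the tool's z in rad; "gripper": the opening, from 0 (shut) to 1 (fully open). A call has exactly 8 rows; each row is the pose to reach, as a shift and turn from the pose commanded when the call began, along the tool's axes at that moment; what a row does not reach only later rows make up. A row lasts 1/10 s, in which the tool goes at most 50 mm and 8.59 degrees, less where a joint would pass 70% of its speed; a pose out of reach is approached as far as the arm can. A call with a gripper value outside its range is refused whole. The fingers move at their own pace and stop on an object; the grip force is fixed at half the most. Time passes only in rows, so rows that repeat a pose let the fingers close, or fill a call up. It gives the time, the measured TCP pose, the force, the opening and the grip force at its end, in the units of the state.
- manip.observe(): the state, without advancing time (a new reading comes with each control period).
- manip.capture(name): name is "scene" or "top" or "wrist"; returns (picture, depth): 480x640x3 uint8, blue, green, red; 480x640 float32, mm along the optical axis (not along the pixel's ray), 0 where there is no reading.
- manip.camera_model(name): a dict with "fx", "fy", "cx", "cy" (pixels), "extrinsics" (4x4, takes a point from camera to world coordinates). Camera axes: x right, y down, z forward; pixel columns grow to the right and rows downward; lengths in mm; the calibration is good to about 2 mm. A picture is of the moment at which its call begins: read the wrist's pose just before it. camera_model takes no time and is no camera call; for the wrist camera it gives the pose at the moment of the call.
- manip.finish_job(): hands the job in; it is judged then, once.
The state is a dict: "time_s": time; "joint_pos": joint angles; "qvel": joint speeds; "joint_efforts": joint torques, N m; "tcp_pos": TCP position; "tool_rot": TCP orientation; "force": force on the tool from outside, world axes, zero at the start; "torque": the same for the moment, N m; "width": opening from 0.0 (shut) to 1.0 (fully open); "finger_force": force on a finger pad.
Only numpy, scipy, OpenCV 4.12 (cv2) and the standard library are available. Lean on these libraries where they do the work, as an engineer would, in place of code of your own. Each camera call takes 0.05 s, during which the arm holds its last target. There are 200 camera calls.

## Working session

There is one attempt and no reset: what is moved stays moved. The work goes in short steps, Python scripts to look and compute and a shell command to move; the robot and the scene stay as the last step left them, time stands still between calls to the robot, and variables do not carry over. Pictures are saved under pics/ and viewed, at most 10 in all, crops included, and the job is handed in when it is done.

```bash
mkdir -p pics; python3 - <<'E'
from cell import manip
import cv2,numpy as np
s=manip.observe();print(s)
for n in("scene","top"):
    p,d=manip.capture(n);cv2.imwrite(f"pics/{n}0.png",p);np.savez(f"{n}0.npz",p=p,d=d);print(n,manip.camera_model(n))
E
```

```text
{'time_s': 0.0, 'joint_pos': array([ 1.17580397e+00,  2.17764151e-01,  1.61492171e+00,  4.07538975e-05,
        1.31129429e+00, -1.12193936e-01]), 'qvel': array([-0.002368  , -0.00060895, -0.00019201, -0.00019708, -0.00087945,
       -0.00209351]), 'joint_efforts': array([-5.07458208e-04, -3.96832395e+01, -3.03859055e+01, -2.92210279e-04,
        9.54791758e-03,  1.00595219e-05]), 'tcp_pos': array([174.05317576, 599.4342822 , 229.96855572]), 'tool_rot': array([-0.44266618, -3.10960373,  0.00361408]), 'force': array([-0.11220015, -0.38169644,  0.34393962]), 'torque': array([ 0.00033397, -0.01443946, -0.05050032]), 'finger_force': 0.0, 'width': 1.0011300597404036}
scene {'fx': 594.0757102673128, 'fy': 594.0757102673128, 'cx': 312.1636678461296, 'cy': 249.6850579802511, 'extrinsics': array([[-5.77595521e-01,  6.10921582e-01, -5.41440888e-01,
         1.41606327e+03],
       [ 8.16322024e-01,  4.31181352e-01, -3.84318871e-01,
         4.48191920e+02],
       [-1.32947844e-03, -6.63970980e-01, -7.47757160e-01,
         1.12089335e+03],
       [ 0.00000000e+00,  0.00000000e+00,  0.00000000e+00,
         1.00000000e+00]])}
top {'fx': 570.5612182090553, 'fy': 570.5612182090553, 'cx': 318.58039392333507, 'cy': 237.87412615178013, 'extrinsics': array([[-2.27913784e-02, -9.89395114e-01,  1.43449855e-01,
         4.21319470e+02],
       [-9.99739266e-01,  2.27560716e-02, -1.88699986e-03,
        -1.12510387e+02],
       [-1.39736673e-03, -1.43455460e-01, -9.89655788e-01,
         1.53744399e+03],
       [ 0.00000000e+00,  0.00000000e+00,  0.00000000e+00,
         1.00000000e+00]])}
```

View pics/top0.png

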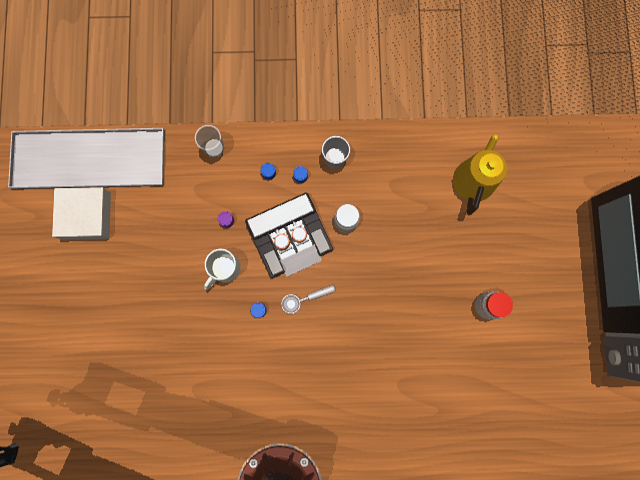

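View pics/scene0.png

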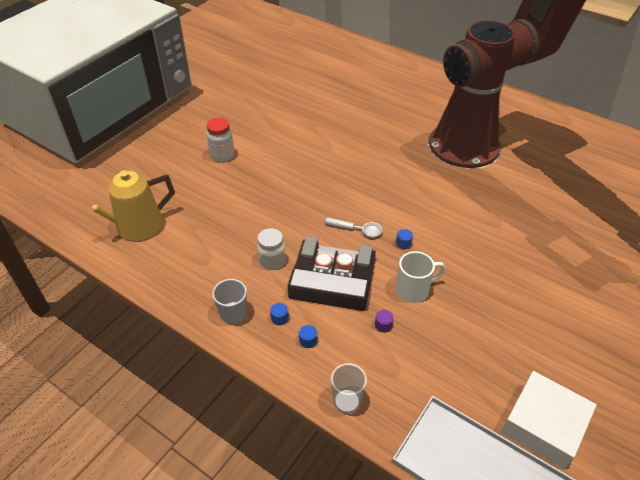

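The top view shows the dispenser at about (290,237), with copper-rimmed pods at (282,241) and (298,233). The blue pods at (268,171), (300,174) and (258,310) and the purple one at (225,219) are look-alikes. The scene view shows the pods at (344,262) and (324,262).

```bash
cat > h.py <<'E'
import numpy as np,cv2
from cell import manip
def world(d,m):
    v,u=np.mgrid[:d.shape[0],:d.shape[1]]
    c=np.stack([(u-m["cx"])/m["fx"]*d,(v-m["cy"])/m["fy"]*d,d],-1)
    E=m["extrinsics"];return c@E[:3,:3].T+E[:3,3]
def ray(uv,m,z):
    E=m["extrinsics"];r=E[:3,:3]@np.array([(uv[0]-m["cx"])/m["fx"],(uv[1]-m["cy"])/m["fy"],1]);return E[:3,3]+r*(z-E[2,3])/r[2]
E
python3 - <<'E'
from h import *
ims=[]
for n,(x,y) in(("top",(237,180)),("scene",(280,215))):
    z=np.load(n+"0.npz");p,d=z["p"],z["d"];W=world(d,manip.camera_model(n))
    s=105;c=p[y:y+s,x:x+s];ims.append(cv2.resize(c,None,fx=3.8,fy=3.8,interpolation=cv2.INTER_CUBIC))
    for v in {"top":range(226,250,2),"scene":range(250,275,2)}[n]:
        us={"top":range(270,312,3),"scene":range(312,360,4)}[n]
        print(n,v,us[0],[int(round(W[v,u,2])) for u in us])
    if n=="top":
        # things above 15mm in region
        m=(W[...,2]>42)&(W[...,2]<60);m[:180]=0;m[290:]=0;m[:,:240]=0;m[:,335:]=0
        k,l,st,ce=cv2.connectedComponentsWithStats(m.astype(np.uint8))
        for i in range(1,k):
            if st[i,4]>40:
                P=W[l==i]; r=cv2.minAreaRect(P[:,:2].astype(np.float32)); print(st[i],r,np.median(P[:,2]))
cv2.imwrite("pics/crop0.png",np.hstack(ims))
E
```

```text
top 226 270 [54, 47, 51, 50, 43, 38, 28, 28, 42, 43, 53, 31, 45, 35]
top 228 270 [49, 48, 44, 38, 36, 41, 28, 41, 51, 54, 48, 44, 38, 29]
top 230 270 [38, 44, 38, 36, 25, 28, 44, 33, 51, 54, 52, 50, 34, 27]
top 232 270 [42, 25, 35, 38, 42, 27, 44, 27, 51, 51, 46, 52, 54, 31]
top 234 270 [34, 23, 50, 64, 67, 59, 39, 27, 50, 50, 54, 53, 53, 39]
top 236 270 [42, 48, 61, 62, 60, 58, 29, 26, 48, 57, 53, 51, 41, 37]
top 238 270 [44, 30, 64, 63, 64, 61, 59, 46, 49, 51, 51, 51, 21, 28]
top 240 270 [39, 28, 68, 63, 60, 62, 64, 43, 34, 50, 50, 34, 34, 25]
top 242 270 [36, 29, 65, 65, 60, 65, 66, 27, 27, 25, 35, 32, 37, 36]
top 244 270 [26, 45, 63, 62, 60, 1537, 55, 31, 43, 33, 28, 32, 31, 34]
top 246 270 [29, 44, 62, 63, 65, 62, 38, 31, 37, 25, 30, 32, 27, 29]
top 248 270 [32, 26, 27, 52, 61, 41, 35, 37, 40, 35, 22, 1537, 23, 20]
[ 245  192   70   50 1726] ((675.6975708007812, -24.8831787109375), (116.46192169189453, 183.3404541015625), 23.20766258239746) 49.16198585357131
[310 229  20  24 220] ((629.99462890625, -116.07333374023438), (60.36936950683594, 35.78964614868164), 23.26078987121582) 
[... 271 characters left out ...]
, 9, 6]
scene 254 312 [48, 40, 51, 52, 53, 33, 42, 64, 67, 65, 23, 45]
scene 256 312 [42, 41, 48, 48, 48, 34, 42, 61, 67, 65, 64, 40]
scene 258 312 [29, 48, 50, 52, 50, 31, 47, 65, 62, 67, 64, 44]
scene 260 312 [30, 50, 51, 49, 50, 32, 39, 65, 61, 63, 62, 42]
scene 262 312 [32, 45, 54, 52, 47, 29, 53, 63, 62, 63, 61, 36]
scene 264 312 [47, 41, 55, 53, 50, 33, 48, 63, 64, 64, 48, 30]
scene 266 312 [44, 51, 49, 45, 44, 42, 36, 54, 59, 61, 42, 31]
scene 268 312 [43, 41, 47, 49, 47, 49, 27, 51, 54, 50, 37, 30]
scene 270 312 [40, 32, 43, 43, 42, 45, 29, 49, 48, 47, 29, 31]
scene 272 312 [46, 48, 49, 32, 30, 48, 42, 43, 43, 46, 41, 31]
scene 274 312 [52, 51, 51, 49, 49, 52, 51, 32, 40, 41, 42, 37]
```

View pics/crop0.png

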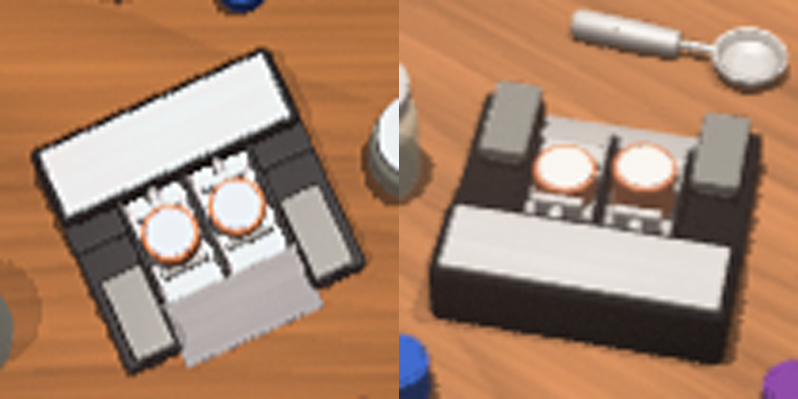

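The crop's left half (top view) shows the left-lane pod at crop (172,234). The right half (scene view) shows the same pod at crop (643,165), and it's visibly taller. Lid depth gives about 63 mm for it (30+34) against 51 mm for the other, in both views. So the tall pod is in the **left** lane (top (282,241), scene (344,262)), and the short pod is at top (298,233). The blue and purple ones stand outside the dispenser. The key to press is the left one, at top (272,262). Next I'll refine by colour and across the two views.

```bash
cat >> h.py <<'E'
def tri(a,ma,b,mb):
    A=[];B=[]
    for uv,m in((a,ma),(b,mb)):
        E=m["extrinsics"];r=E[:3,:3]@np.array([(uv[0]-m["cx"])/m["fx"],(uv[1]-m["cy"])/m["fy"],1]);r/=np.linalg.norm(r)
        P=np.eye(3)-np.outer(r,r);A.append(P);B.append(P@E[:3,3])
    return np.linalg.lstsq(np.vstack(A),np.hstack(B),rcond=None)[0]
E
python3 - <<'E'
from h import *
cen={}
for n,box in(("top",(240,190,340,285)),("scene",(285,230,380,310))):
    p=np.load(n+"0.npz")["p"];x0,y0,x1,y1=box
    h=cv2.cvtColor(p,cv2.COLOR_BGR2HSV)
    g=((h[...,1]<40)&(h[...,2]>95)&(h[...,2]<178)).astype(np.uint8)
    o=((h[...,1]>70)&(h[...,0]<20)).astype(np.uint8)
    for nm,m in(("grey",g),("cop",o)):
        M=np.zeros_like(m);M[y0:y1,x0:x1]=m[y0:y1,x0:x1]
        k,l,st,ce=cv2.connectedComponentsWithStats(M)
        for i in range(1,k):
            if 30<st[i,4]<900:
                r=cv2.minAreaRect(np.argwhere(l==i)[:,::-1].astype(np.float32))
                print(n,nm,st[i],ce[i].round(1),np.round(r[0],1),np.round(r[1],1),r[2])
                cen.setdefault((n,nm),[]).append(r[0])
mt,ms=manip.camera_model("top"),manip.camera_model("scene")
for a in cen.get(("top","grey"),[]):
    print("ray47",a,ray(a,mt,47).round(1))
    for b in cen.get(("scene","grey"),[]): print("   tri",b,tri(a,mt,b,ms).round(1))
for a in [(282,241),(298.7,233.3)]: print("pod ray",[ray(a,mt,z).round(1) for z in(51,64)])
E
```

```text
top grey [272 255  14  20  48] [280.8 266. ] [280.9 266.4] [11.8 19.9] 21.250505447387695
top cop [292 228  15  14  54] [299.8 235.7] [299.  234.5] [13. 14.] 90.0
top cop [274 234  16  16  72] [282.3 242.6] [281.5 241.5] [15. 15.] 90.0
scene grey [301 237  16  19 224] [308.7 246.2] [308.7 246.1] [12.5 18.9] 15.255120277404785
scene grey [356 245  16  20 234] [364.1 254.8] [363.3 254.3] [14.5 18.6] 9.462322235107422
scene grey [311 265  41  13 141] [331.5 271.8] [331.4 271.1] [40.3  6.4] 9.462322235107422
scene cop [335 253  18  19 158] [343.5 263.8] [343.5 262. ] [18. 17.] 90.0
scene cop [314 254  19  15  87] [323.3 262.2] [323. 261.] [18. 14.] 0.0
ray47 (280.8739929199219, 266.39544677734375) [564.1 -14.8  47. ]
   tri (308.71148681640625, 246.05767822265625) [600.  -65.3  50.2]
   tri (363.2838134765625, 254.29730224609375) [564.   -8.9  23.6]
   tri (331.39190673828125, 271.14862060546875) [590.3 -37.5 -37.5]
pod ray [array([630.7, -19. ,  51. ]), array([628.9, -19.8,  64. ])]
pod ray [array([650.2, -63.2,  51. ]), array([648.2, -63.7,  64. ])]
```

```bash
python3 -m handwheel '{"offset":[[0,0,0],[0,0,0],[0,0,0],[0,0,0],[0,0,0],[0,0,0],[0,0,0],[0,0,0]],"twist":[-0.1,-0.2,-0.3,-0.4,-0.5,-0.6,-0.69,-0.69],"gripper":[0.34,0.34,0.34,0.34,0.34,0.34,0.34,0.34]}'; python3 -c "
from h import *
from scipy.spatial.transform import Rotation as R
s=manip.observe();print(s['tcp_pos'],s['joint_pos'],s['width']);print(R.from_rotvec(s['tool_rot']).as_matrix().round(3))"
```

```text
time_s: 0.9
tcp_pos: [174.2, 599.7, 230.5]
tool_rot: [0.635, -3.076, 0.002]
force: [-0.3, -0.4, -0.3]
width: 0.343
finger_force: 0.0
[174.20431818 599.74709119 230.54316888] [ 1.17579648e+00  2.17376665e-01  1.61428187e+00 -8.46236721e-06
  1.31130575e+00 -8.02036875e-01] 0.3426350606504842
[[-0.918 -0.396 -0.001]
 [-0.396  0.918 -0.001]
 [ 0.001 -0.001 -1.   ]]
```

```bash
python3 -m handwheel '{"offset":[[-0.006,-0.034,0],[-0.014,-0.08,0],[-0.022,-0.125,0],[-0.03,-0.17,0],[-0.038,-0.215,0],[-0.046,-0.26,0],[-0.054,-0.305,0],[-0.062,-0.35,0]],"twist":[0,0,0,0,0,0,0,0],"gripper":[0.34,0.34,0.34,0.34,0.34,0.34,0.34,0.34]}'
python3 -m handwheel '{"offset":[[-0.008,-0.045,0],[-0.016,-0.09,0],[-0.024,-0.135,0],[-0.032,-0.18,0],[-0.04,-0.225,0],[-0.048,-0.27,0],[-0.056,-0.32,0],[-0.066,-0.376,0]],"twist":[0,0,0,0,0,0,0,0],"gripper":[0.34,0.34,0.34,0.34,0.34,0.34,0.34,0.34]}'
python3 -m handwheel '{"offset":[[0,0,0],[0,0,0],[0,0,0],[0,0,0],[0,0,0],[0,0,0],[0,0,0],[0,0,0]],"twist":[0,0,0,0,0,0,0,0],"gripper":[0.34,0.34,0.34,0.34,0.34,0.34,0.34,0.34]}'
python3 - <<'E'
from h import *
mt,ms=manip.camera_model("top"),manip.camera_model("scene")
L=(274.1,262.4);Rr=(320.9,240.8)
print(ray(L,mt,47),ray(Rr,mt,47))
m=manip.camera_model("wrist");p,d=manip.capture("wrist");cv2.imwrite("pics/w1.png",p);np.savez("w1.npz",p=p,d=d,E=m["extrinsics"]);print(m)
s=manip.observe();print(s["joint_pos"],s["tcp_pos"],s["tool_rot"])
E
```

```text
time_s: 1.7
tcp_pos: [370.4, 301.7, 231.2]
tool_rot: [-0.632, 3.077, 0.0]
force: [0.5, 0.3, -0.1]
width: 0.342
finger_force: 0.0
time_s: 2.5
tcp_pos: [575.9, -11.2, 231.1]
tool_rot: [0.632, -3.077, -0.001]
force: [0.7, 0.2, 0.7]
width: 0.336
finger_force: 0.0
time_s: 3.3
tcp_pos: [575.2, -9.1, 231.4]
tool_rot: [-0.636, 3.076, -0.0]
force: [0.5, 0.4, 0.3]
width: 0.337
finger_force: 0.0
[575.0425214    2.79259192  47.        ] [ 629.42168734 -121.29103959   47.        ]
{'fx': 397.7228865479219, 'fy': 397.7228865479219, 'cx': 319.79218946998867, 'cy': 240.8921294498816, 'extrinsics': array([[-3.94601855e-01,  8.72840866e-01,  2.87120530e-01,
         5.02466050e+02],
       [ 9.18851795e-01,  3.75137462e-01,  1.22406140e-01,
        -4.10072799e+01],
       [-8.68585184e-04,  3.12122904e-01, -9.50041335e-01,
         3.74071360e+02],
       [ 0.00000000e+00,  0.00000000e+00,  0.00000000e+00,
         1.00000000e+00]])}
[-1.38048098e-01  1.12002931e-01  1.73305385e+00  5.22259151e-06
  1.29635245e+00 -2.11636902e+00] [575.28184606  -9.25104015 231.40225242] [-6.35680187e-01  3.07642954e+00 -8.91316983e-05]
```

View pics/w1.png

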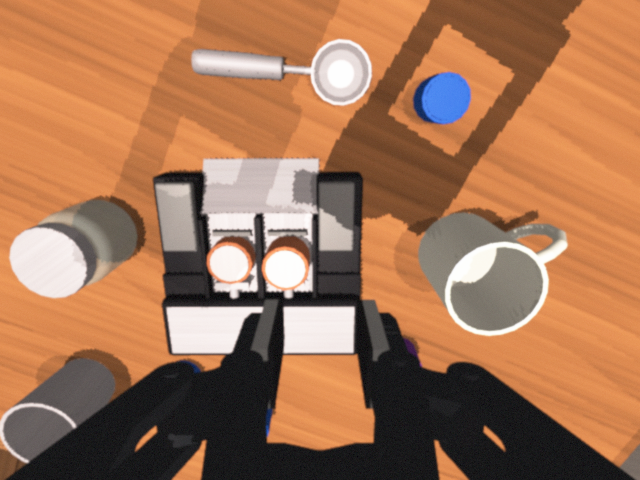

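The wrist view is well aligned with the dispenser. The left key is at about (337,214), the right key at (179,216), the tall pod's lid at (285,267), the short one's at (230,262), and the front floor edge at row ≈212.

```bash
python3 - <<'E'
from h import *
mt=manip.camera_model("top");mw=manip.camera_model("wrist");z=np.load("w1.npz");mw["extrinsics"]=z["E"];p=z["p"]
h=cv2.cvtColor(p,cv2.COLOR_BGR2HSV)
C={}
for nm,(x0,y0,x1,y1) in dict(L=(319,170,359,272),R=(155,170,201,272)).items():
    m=np.zeros(p.shape[:2],np.uint8);m[y0:y1,x0:x1]=((h[...,1]<60)&(h[...,2]>60))[y0:y1,x0:x1]
    k,l,st,ce=cv2.connectedComponentsWithStats(m);i=1+st[1:,4].argmax()
    r=cv2.minAreaRect(np.argwhere(l==i)[:,::-1].astype(np.float32));print(nm,st[i],r);C[nm]=r[0]
    b=np.array([ray(q,mw,47)[:2] for q in cv2.boxPoints(r)]);print(" center47",ray(r[0],mw,47).round(1),"sides",np.linalg.norm(b-np.roll(b,1,0),axis=1).round(1))
for nm,t in(("L",(274.1,262.4)),("R",(320.9,240.8))): print("tri",tri(t,mt,C[nm],mw).round(1))
o=((h[...,1]>70)&(h[...,0]<20)).astype(np.uint8)
for nm,(cx,cy,zt) in dict(tall=(285,267,64),short=(230,262,51)).items():
    # silvery lid
    m=np.zeros(p.shape[:2],np.uint8);m[cy-30:cy+30,cx-28:cx+28]=((h[...,1]<40)&(h[...,2]>140))[cy-30:cy+30,cx-28:cx+28]
    m=cv2.morphologyEx(m,cv2.MORPH_OPEN,np.ones((9,9)));k,l,st,ce=cv2.connectedComponentsWithStats(m);i=l[cy,cx]
    print(nm,st[i],ce[i],ray(ce[i],mw,zt).round(1),"tri",tri({"tall":(282,241),"short":(298.7,233.3)}[nm],mt,ce[i],mw).round(1))
# middle wall yaw + deck outer
for a,b,zz in(((260,214),(262,296),44),((203,212),(318,212),30)):
    v=ray(b,mw,zz)-ray(a,mw,zz);print(np.degrees(np.arctan2(v[1],v[0])),np.linalg.norm(v),ray(a,mw,zz),ray(b,mw,zz))
E
```

```text
L [ 319  182   40   90 3285] ((338.5, 226.5), (89.0, 39.0), 90.0)
 center47 [583.1  10.7  47. ] sides [79.3 32.2 79.3 34.6]
R [ 155  179   46   76 2616] ((176.78604125976562, 216.75302124023438), (79.28390502929688, 37.66908264160156), 83.48019409179688)
 center47 [ 629.4 -118.9   47. ] sides [69.3 31.4 68.8 33.5]
tri [567.5  -1.  113.2]
tri [ 630.7 -120.7   42.1]
tall [ 266  251   38   36 1125] [284.71022222 268.60266667] [630.3 -18.5  64. ] tri [628.1 -19.5  69.5]
short [ 211  247   36   34 1010] [228.74455446 263.24554455] [650.3 -64.2  51. ] tri [649.8 -63.7  52.3]
21.90984303036655 77.30861071699013 [600.16911763 -54.9766813   44.        ] [671.89389465 -26.12919175  44.        ]
113.25359233112385 102.30477782852748 [ 622.61811149 -102.8075521    30.        ] [582.22803563  -8.81335367  30.        ]
```

```bash
python3 -m handwheel '{"offset":[[-0.001,-0.009,0.02],[-0.001,-0.009,0.045],[-0.001,-0.009,0.07],[-0.001,-0.009,0.095],[-0.001,-0.009,0.12],[-0.001,-0.009,0.145],[-0.001,-0.009,0.16],[-0.001,-0.009,0.171]],"twist":[0,0,0,0,0,0,0,0],"gripper":[0.34,0.34,0.34,0.34,0.34,0.34,0.34,0.34]}'
python3 -m handwheel '{"offset":[[0,0,0],[0,0,0],[0,0,0],[0,0,0],[0,0,0],[0,0,0],[0,0,0],[0,0,0]],"twist":[0,0,0,0,0,0,0,0],"gripper":[0.34,0.34,0.34,0.34,0.34,0.34,0.34,0.34]}'
python3 - <<'E'
from h import *
p,d=manip.capture("wrist");q,_=manip.capture("scene")
a=cv2.resize(p,(400,300));b=cv2.resize(q[210:300,290:410],(400,300),interpolation=cv2.INTER_CUBIC)
cv2.imwrite("pics/w2.png",np.hstack([a,b]))
E
```

```text
time_s: 4.15
tcp_pos: [579.2, -17.3, 59.0]
tool_rot: [0.635, -3.075, -0.001]
force: [-0.6, -1.4, 0.5]
width: 0.344
finger_force: 0.0
time_s: 4.95
tcp_pos: [579.8, -17.3, 60.3]
tool_rot: [0.635, -3.077, 0.0]
force: [-0.4, -0.4, 0.2]
width: 0.342
finger_force: 0.0
```

View pics/w2.png

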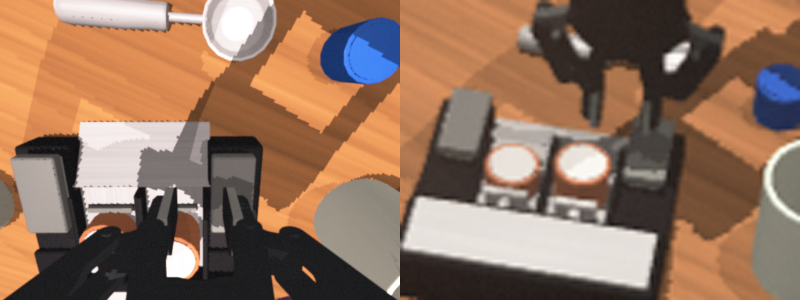

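The wrist half of the view shows the lane finger tip at (165,195) and the key finger tip at (235,190). The lane is centred at about 176 and the key at about 232, so a shift of about 2 mm towards +y centres both. The scene half confirms one finger over the key and one in front of the tall pod's lane. I'll go down until I touch the key.

```bash
python3 -m handwheel '{"offset":[[0,0.002,0.001],[0,0.002,0.002],[0,0.002,0.004],[0,0.002,0.006],[0,0.002,0.008],[0,0.002,0.01],[0,0.002,0.012],[0,0.002,0.012]],"twist":[0,0,0,0,0,0,0,0],"gripper":[0.34,0.34,0.34,0.34,0.34,0.34,0.34,0.34]}'
python3 -m handwheel '{"offset":[[0,0,0.001],[0,0,0.001],[0,0,0.002],[0,0,0.002],[0,0,0.003],[0,0,0.003],[0,0,0.003],[0,0,0.003]],"twist":[0,0,0,0,0,0,0,0],"gripper":[0.34,0.34,0.34,0.34,0.34,0.34,0.34,0.34]}'
```

```text
time_s: 5.85
tcp_pos: [578.7, -15.5, 47.8]
tool_rot: [0.635, -3.076, -0.0]
force: [-0.7, -0.5, -0.8]
width: 0.344
finger_force: 0.0
time_s: 6.65
tcp_pos: [579.2, -15.5, 45.7]
tool_rot: [-0.635, 3.076, -0.0]
force: [-0.2, 0.6, 4.8]
width: 0.338
finger_force: 2.4
```

```bash
python3 -m handwheel '{"offset":[[0,0,0.001],[0,0,0.002],[0,0,0.003],[0,0,0.004],[0,0,0.005],[0,0,0.006],[0,0,0.007],[0,0,0.007]],"twist":[0,0,0,0,0,0,0,0],"gripper":[0.34,0.34,0.34,0.34,0.34,0.34,0.34,0.34]}'
python3 -m handwheel '{"offset":[[0,0,0],[0,0,0],[0,0,0],[0,0,0],[0,0,0],[0,0,0],[0,0,0],[0,0,0]],"twist":[0,0,0,0,0,0,0,0],"gripper":[0.34,0.34,0.34,0.34,0.34,0.34,0.34,0.34]}'
python3 - <<'E'
from h import *
p,d=manip.capture("wrist");q,_=manip.capture("scene")
a=cv2.resize(p[160:,160:560],(440,352));b=cv2.resize(q[225:285,300:380],(360,352),interpolation=cv2.INTER_CUBIC)
cv2.imwrite("pics/w3.png",np.hstack([a,b]))
mt=manip.camera_model("scene");E=mt["extrinsics"]
s=manip.observe();print(s["force"],s["torque"],s["finger_force"],s["tcp_pos"])
E
```

```text
time_s: 7.45
tcp_pos: [579.1, -15.6, 38.8]
tool_rot: [0.634, -3.077, -0.0]
force: [-3.6, 0.7, 7.4]
width: 0.34
finger_force: 5.0
time_s: 8.25
tcp_pos: [579.1, -15.6, 38.8]
tool_rot: [0.634, -3.077, -0.0]
force: [-1.9, -0.2, 7.1]
width: 0.341
finger_force: 5.0
[-3.42940072  0.23020343  7.80609101] [ 0.10519178  0.46259081 -0.11128033] 5.038024482491892 [579.08200036 -15.61702626  38.86763339]
```

View pics/w3.png

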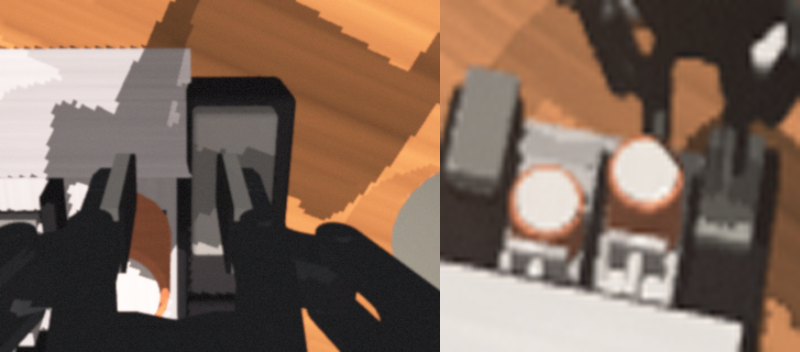

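The key is down and the tall pod has popped. Its lid is now at scene crop (645,170), ahead of the short pod's at (547,200), and it's leaning on the finger with about 3.5 N towards the front. I'll press slightly more for margin and measure where the pod sits.

```bash
python3 -m handwheel '{"offset":[[0,0,0.0005],[0,0,0.001],[0,0,0.001],[0,0,0.001],[0,0,0.001],[0,0,0.001],[0,0,0.001],[0,0,0.001]],"twist":[0,0,0,0,0,0,0,0],"gripper":[0.34,0.34,0.34,0.34,0.34,0.34,0.34,0.34]}'
python3 - <<'E'
from h import *
ms=manip.camera_model("scene")
c,s=np.cos(np.radians(23.4)),np.sin(np.radians(23.4))
def lids(q):
    h=cv2.cvtColor(q,cv2.COLOR_BGR2HSV);m=((h[...,1]<40)&(h[...,2]>170)).astype(np.uint8)
    m[:235]=0;m[273:]=0;m[:,:312]=0;m[:,357:]=0
    m=cv2.morphologyEx(m,cv2.MORPH_OPEN,cv2.getStructuringElement(cv2.MORPH_ELLIPSE,(7,7)))
    k,l,st,ce=cv2.connectedComponentsWithStats(m)
    for i in range(1,k):
        if st[i,4]>40:
            z=64 if ce[i][0]>334 else 51;w=ray(ce[i],ms,z)-[639.3,-41.6,0];print(st[i],ce[i].round(1),"disp",round(c*w[0]+s*w[1],1),round(-s*w[0]+c*w[1],1))
lids(np.load("scene0.npz")["p"]);print("now")
for _ in range(2): lids(manip.capture("scene")[0])
o=manip.observe();print(o["force"],o["tcp_pos"],o["time_s"])
E
```

```text
time_s: 9.15
tcp_pos: [579.1, -15.6, 38.1]
tool_rot: [0.634, -3.077, -0.0]
force: [-3.3, 0.5, 8.9]
width: 0.34
finger_force: 5.4
[317 246  18  18 201] [324.8 254.5] disp -13.1 -23.1
[338 253  14  11 109] [344.3 258.3] disp 0.5 25.9
now
[320 246  14   9  81] [326.8 249.8] disp -28.8 -21.3
[340 249  12  10 101] [345.4 253.6] disp -14.6 25.9
[317 254  13  10 104] [323.2 258.6] disp 0.4 -24.5
[320 246  14   9  81] [326.8 249.8] disp -28.8 -21.3
[340 249  12  10 101] [345.4 253.6] disp -14.6 25.9
[317 254  13  10 105] [323.1 258.6] disp 0.4 -24.6
[-3.04975508  0.64732406  8.34429618] [579.0766582  -15.60318948  38.03207383] 9.25
```

The tall pod is at dispenser x ≈ -14.6 mm and still, the short pod is in its seat at 0.4 mm, and the key is about 9 mm down. I'm handing it in.

```bash
python3 -c "
from cell import manip;print(manip.finish_job())"
```

```text
the job is handed in; nothing more can be done
None
```

I handed the job in after about 9 s: the left key is held about 9 mm down, the tall pod is held still about 15 mm out of its seat against the other finger with about 3 N, and the short pod is still in its seat; the verdict was not shown.

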